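Wipe the chips off the inspection plate

TASK

Clean the inspection plate: first put every plug gauge that stands on it upright into a hole of the wooden rack, then, holding the scraper block by its handle, wipe all the brass chips over the plate's open end into the blue tray without touching a chip with the gripper. Then set the scraper back upright in the middle of its rubber mat and stand two of the gauges, whichever you like, upright on the two ring marks of the clean plate, one centred on each; a third, if there is one, stays in the rack. Do not disturb the other things on the bench, and let go of everything at the end.

Things in the scene. Friction and masses are not known exactly. Their poses are not given: they have to be found in the camera images.
- station: Fixed dark steel inspection plate with a blue chip tray joined to its +y end. Origin on the bench under the plate's centre, z up; turned about z. Plate top at z = 40 mm, usable x -75 to +75, y -99 to +103 mm. Aluminium lips, 8 mm wide, rise 12 mm above the top; inner faces at x = -75, x = +75 and y = -99 mm. The end at y = +103 mm is open and drops into the tray.
- mark_1 (a point): First of two white ring marks on the plate top, 48 mm across: its centre, at x = -40 mm, y = 0 of the station, on the surface, 40 mm above the bench; axes as the station's.
- mark_2 (a point): Second white ring mark, likewise, at x = +40 mm, y = 0 of the station.
- tray_floor (a point): Centre of the blue chip tray's inner floor, 153 mm from the plate's centre along the station's +y, 4 mm above the bench; axes as the station's. Inside 158 mm (x) by 100 mm (y); its walls rise to z = 30 mm above the bench, below the plate top.
- rack: Fixed wooden gauge rack, 156 x 56 x 36 mm, long in its own x; origin at the centre of its underside, on the bench. Three blind round holes 42 mm across, chamfered, 30 mm deep (floor 6 mm above the bench), at x = -50, 0, +50 mm, y = 0; empty at the start. A gauge's foot has about 7 mm of play in a hole.
- scraper_mat: Black rubber mat, fixed, 90 (x) x 130 (y) x 3 mm, the scraper's resting place; origin at the centre of its underside on the bench.
- scraper_centre (a point): Scraper block, 250 g, loose, standing on its flat foot on the mat. Point at its centre, 37.5 mm above its underside, z up. Aluminium foot 36 (x) x 80 (y) x 20 mm high, its long flat sides push the chips; above it an upright orange handle 22 mm thick (x), 60 mm wide (y), from 17 to 75 mm above the underside: grip it across x.
- plug_a_centre (a point): Steel plug gauge, loose, 200 g, 102 mm tall, standing upright on the plate. Point on its axis 51 mm above its foot, z up. Foot 35 mm across and 24 mm high, thin handle 15 mm across, top head 30 mm across and 14 mm high (88 to 102 mm above the foot): grip the head from above. May be absent; all gauges are alike.
- plug_b_centre (a point): Steel plug gauge, loose, 200 g, 102 mm tall, standing upright on the plate. Point on its axis 51 mm above its foot, z up. Foot 35 mm across and 24 mm high, thin handle 15 mm across, top head 30 mm across and 14 mm high (88 to 102 mm above the foot): grip the head from above. May be absent; all gauges are alike.
- plug_c_centre (a point): Steel plug gauge, loose, 200 g, 102 mm tall, standing upright on the plate. Point on its axis 51 mm above its foot, z up. Foot 35 mm across and 24 mm high, thin handle 15 mm across, top head 30 mm across and 14 mm high (88 to 102 mm above the foot): grip the head from above. May be absent; all gauges are alike.
- chip_a_centre (a point): Coiled brass turning chip, loose, 12 g, a coil 30 (x) x 12 x 12 mm that lies flat and does not roll. Point at its centre. May be absent.
- chip_b_centre (a point): Coiled brass turning chip, loose, 12 g, a coil 30 (x) x 12 x 12 mm that lies flat and does not roll. Point at its centre. May be absent.
- chip_c_centre (a point): Coiled brass turning chip, loose, 12 g, a coil 30 (x) x 12 x 12 mm that lies flat and does not roll. Point at its centre. May be absent.
- chip_d_centre (a point): Coiled brass turning chip, loose, 12 g, a coil 30 (x) x 12 x 12 mm that lies flat and does not roll. Point at its centre. May be absent.
- chip_e_centre (a point): Coiled brass turning chip, loose, 12 g, a coil 30 (x) x 12 x 12 mm that lies flat and does not roll. Point at its centre. May be absent.
- chip_f_centre (a point): Coiled brass turning chip, loose, 12 g, a coil 30 (x) x 12 x 12 mm that lies flat and does not roll. Point at its centre. May be absent.
- grease_tin: Round grease tin, 63 mm across, 43 mm high; loose bystander, not to be disturbed. Origin at the centre of its underside.
- tape_roll: Roll of tape lying flat, 78 mm across, 19 mm high; loose bystander, not to be disturbed. Origin at the centre of its underside.
- parts_cup: Cream plastic beaker, 70 mm across, 84 mm high; loose bystander, not to be disturbed. Origin at the centre of its underside.
Mind the look-alikes: they are no part of the job. Leave any green or pink look-alike of the part that bears plug_b_centre alone.

How it is judged:
By the outcome, as a careful person would: the job done as asked, in the order asked, and still so for the second after the job is handed in, with the robot touching nothing.
Of plug_a, plug_b, plug_c only 2 to 3 are there at a start; the rules pass over those that are not, and their reading is None.
Of chip_a, chip_b, chip_c, chip_d, chip_e, chip_f only 4 to 6 are there at a start; the rules pass over those that are not, and their reading is None.
At some moment in a run one of scraper, chip_a, chip_b, chip_c, chip_d, chip_e, chip_f may be knocked a few centimetres aside while the robot is not near it.
It also fails if it takes over 192 s, if anything falls off the work surface, if the arm or the gripper's body presses on something with over 40 N, if the wrist force passes 120 N, or if a joint passes its speed limit or range.

ROBOT

A 6-joint arm with a two-finger parallel gripper is mounted at the origin on a cart in front of the work surface, level with it; the furniture and walls round the work are solid. World frame = base frame: x ahead of the robot, y to its left, z up, the work surface at z = 0. Lengths are in m, angles in rad, forces in N, time in s.
With the tool pointing down it reaches from about 0.375 to 0.925 m from the base axis. Payload 5.7 kg.
Tool frame: the origin (TCP) lies midway between the tips of the shut fingers; the grasp point (between the pads) lies 19 mm behind it; z points along the fingers, y is the line along which they close (so a half turn about z gives the same grasp; the last joint's range is limited). The gripper opens to 88 mm and grips with 3 to 60 N. Pads are 20 mm wide; open, the fingers measure 115 mm over their backs; the gripper's body (75 mm by 178 mm) begins 61 mm behind the grasp point.
Start: joints at [-1.417, 0.359, 1.51, -0, 1.272, -0.115], TCP at [0.159, -0.578, 0.223] pointing down, gripper open.
Joint ranges: [-2.97, 2.97], [-1.01, 2.36], [0.21, 2.38], [-0.96, 4.11], [0.2, 2.71], [-2.98, 2.98]. Speed limits (rad/s): [2.39, 2.39, 3.14, 3.14, 3.14, 3.14].

INTERFACE

Orientations are given as a unit quaternion [x, y, z, w].
In Python, from bench import move_ptp, servo_line, goto_joints, move_gripper, sleep, inverse_kinematics, capture, PlanningError, close_job, spot_in, silhouettes, current_clock, current_joint_pos, current_qvel, current_joint_torque, current_position, current_orientation, current_force, current_torque, current_finger_gap, current_grip_force gives the robot as it stands. Calls block until the motion is done:
- move_ptp(position, orientation): joint-space move of the TCP to a pose.
- servo_line(position, orientation=None, rate=0.15, contact_N=None): straight line of the TCP; orientation=None keeps the orientation; rate is the mean speed in m/s. With contact_N (N) it stops when the force on the tool has changed by that much, and returns True; else False.
- goto_joints(angles): joint-space move.
- move_gripper(opening): finger opening in m; the grip force is fixed at half the most; returns when the fingers have stopped.
- sleep(seconds).
- inverse_kinematics(position, orientation): joint angles nearest the present ones, or None.
- capture(name): name is "scene" or "top"; returns a dict with "image" (384x512x3 uint8, blue, green, red), "range_z" (384x512 float32, m along the optical axis (not along the pixel's ray), 0 where there is no reading), "intrinsics" (3x3 intrinsics, pixels), "R" (3x3) and "t" (3): a world point X has camera coordinates R X + t. Camera axes: x right, y down, z forward; pixel columns grow to the right and rows downward; lengths in m; the calibration is good to about 2 mm. A picture is of the moment at which its call begins.
A pose or a line that the arm cannot do raises PlanningError and nothing moves.
- close_job(): hands the job in; it is judged then, once.
Trained networks look in the newest picture that a camera, given by its name, has taken for a name from the list of things; names that differ only in an ending like _2 or _b are one class to them, and where a whole thing is asked for, a point or a joint stands for the part that bears it (a point fixed in the world has none). Each returns a list of dicts, best first, with "conf" (0 to 1); they miss things now and then, are a little off and sometimes report something else, mostly with a low value. They report only what shows in the picture. A call takes as long as a camera call. They do not tell look-alikes from the thing itself.
- spot_in(camera, query): "xy" ([column, row] in pixels, amid what is visible of it).
- silhouettes(camera, query): "region" (384x512 bool, what is visible of it) and "xy" ([column, row] in pixels, amid what is visible of it).
Readings, each from a call of its own:
- current_clock(): time.
- current_joint_pos(): joint angles.
- current_qvel(): joint speeds.
- current_joint_torque(): joint torques, N m.
- current_position(): TCP position.
- current_orientation(): TCP orientation.
- current_force(): force on the tool from outside, world axes, zero at the start.
- current_torque(): the same for the moment, N m.
- current_finger_gap(): finger opening in m.
- current_grip_force(): force on a finger pad.
Only numpy, scipy, OpenCV 4.12 (cv2) and the standard library are available. Lean on these libraries where they do the work, as an engineer would, in place of code of your own. Each camera call takes 0.05 s, during which the arm holds its last target. There are 200 camera calls.

## Working session

There is one attempt and no reset: what is moved stays moved. The work goes in short steps, each a Python script; the robot and the scene stay as the last script left them, time stands still between calls to the robot, and variables do not carry over. Pictures are saved under pics/ and viewed, at most 14 in all, crops included, and the job is handed in when it is done.

```bash
ls; mkdir -p pics
python3 - <<'E'
from bench import *
import cv2,numpy as np
for c in ("scene","top"):
    d=capture(c); cv2.imwrite(f"pics/{c}0.png",cv2.resize(d["image"],(800,600)))
    print(c,d["intrinsics"].tolist(),(-d["R"].T@d["t"]).round(3),d["R"].round(3).tolist())
    for q in ["station","rack","scraper_mat","scraper_centre","plug_a_centre","chip_a_centre","grease_tin","tape_roll","parts_cup"]:
        out=[]
        for r in silhouettes(c,q):
            m=r["region"]&(d["range_z"]>0); v,u=np.nonzero(m)
            if len(v)==0: continue
            z=d["range_z"][v,u]; P=np.stack([u,v,np.ones_like(u)],0)*z; P=np.linalg.inv(d["intrinsics"])@P
            W=(d["R"].T@(P-d["t"][:,None])).T
            out.append((round(r["conf"],2),np.round(r["xy"]).tolist(),np.median(W,0).round(3).tolist(),W[:,2].max().round(3),len(v)))
        print(q,*out,sep="\n   ")
E
```

```text
pics
scene [[355.7129016519724, 0.0, 251.31566729468742], [0.0, 355.7129016519724, 194.86541001486736], [0.0, 0.0, 1.0]] [-0.171  0.455  0.819] [[-0.584, -0.812, -0.006], [-0.508, 0.371, -0.777], [0.633, -0.451, -0.629]]
station
   (0.71, [176.0, 232.0], [0.602, 0.193, 0.036], np.float64(0.066), 4275)
rack
   (0.75, [188.0, 286.0], [0.407, 0.25, 0.028], np.float64(0.04), 1328)
scraper_mat
   (0.71, [238.0, 262.0], [0.418, 0.09, 0.003], np.float64(0.024), 571)
scraper_centre
   (0.93, [241.0, 246.0], [0.424, 0.066, 0.04], np.float64(0.081), 578)
plug_a_centre
   (0.54, [215.0, 209.0], [0.576, 0.057, 0.083], np.float64(0.146), 219)
chip_a_centre
grease_tin
   (0.74, [207.0, 203.0], [0.623, 0.068, 0.085], np.float64(0.144), 209)
tape_roll
   (0.73, [192.0, 187.0], [0.81, 0.03, 0.018], np.float64(0.023), 136)
   (0.2, [216.0, 206.0], [0.576, 0.057, 0.084], np.float64(0.146), 209)
parts_cup
top [[409.1501194747369, 0.0, 258.5013300886976], [0.0, 409.1501194747369, 182.6650183108839], [0.0, 0.0, 1.0]] [ 0.432 -0.08   1.533] [[0.016, -1.0, 0.014], [-0.994, -0.017, -0.106], [0.106, -0.012, -
[... 429 characters left out ...]
 225.0], [0.434, 0.056, 0.067], np.float64(0.086), 211)
   (0.47, [184.0, 179.0], [0.617, 0.168, 0.038], np.float64(0.146), 3802)
plug_a_centre
   (0.62, [216.0, 185.0], [0.581, 0.051, 0.14], np.float64(0.149), 90)
chip_a_centre
   (0.38, [186.0, 176.0], [0.617, 0.171, 0.038], np.float64(0.146), 3694)
grease_tin
   (0.64, [330.0, 221.0], [0.459, -0.369, 0.043], np.float64(0.054), 257)
   (0.56, [372.0, 231.0], [0.432, -0.522, 0.032], np.float64(0.089), 347)
tape_roll
   (0.76, [230.0, 122.0], [0.799, 0.017, 0.018], np.float64(0.03), 242)
   (0.42, [185.0, 173.0], [0.618, 0.169, 0.038], np.float64(0.145), 3788)
parts_cup
   (0.61, [371.0, 228.0], [0.433, -0.522, 0.03], np.float64(0.089), 342)
```

Run:
```python
import cv2
a=cv2.imread("pics/top0.png"); 
from bench import capture
d=capture("top")["image"]; cv2.imwrite("pics/topc.png",cv2.resize(d[100:280,110:270],None,fx=3.3,fy=3.3,interpolation=cv2.INTER_CUBIC))
d=capture("scene")["image"]; cv2.imwrite("pics/scenec.png",cv2.resize(d[140:340,80:330],None,fx=3,fy=3,interpolation=cv2.INTER_CUBIC))
```

```text
(no output)
```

View pics/topc.png

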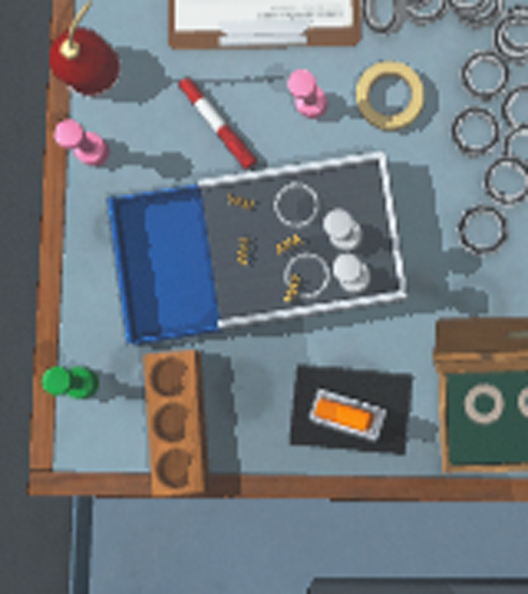

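View pics/scenec.png

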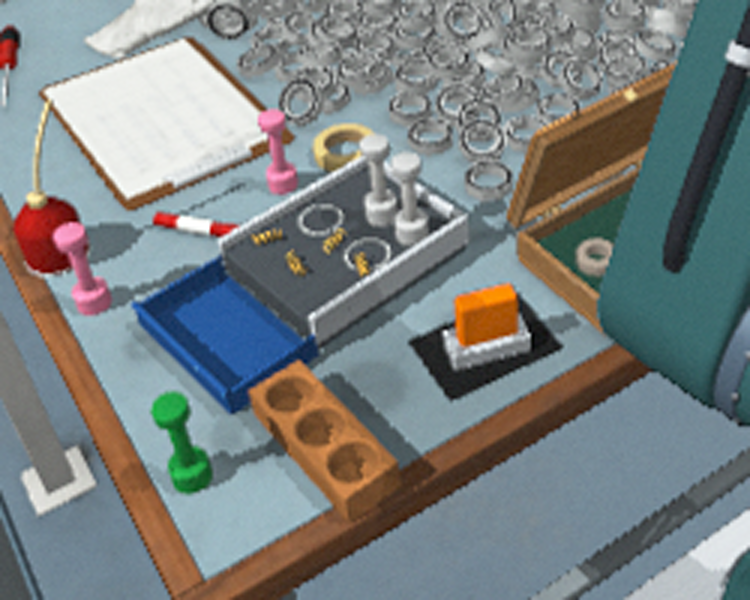

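View pics/top0.png

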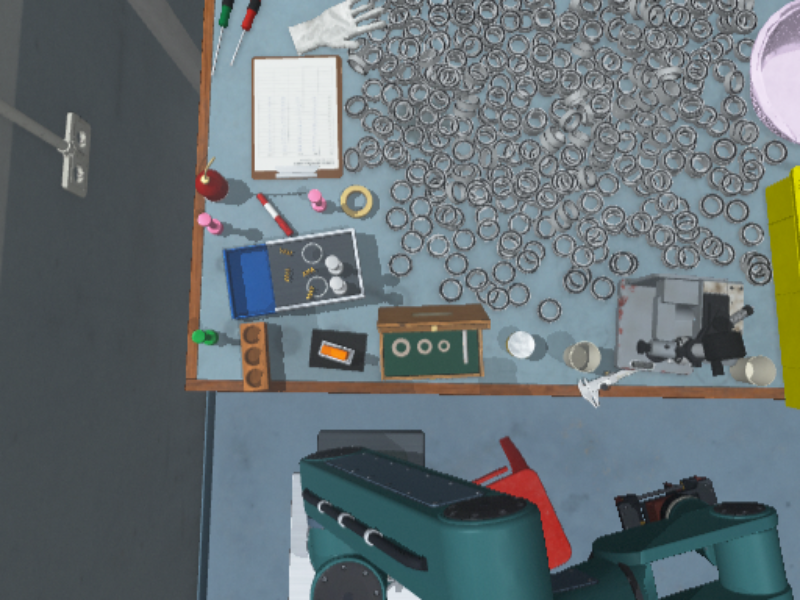

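The top view shows two white gauges near the closed plate end, with four chips in the open at crop (240,201), (243,250), (288,243) and (291,289). It also shows the rack at lower left, the scraper on its mat, and green and pink look-alikes to leave alone. Next I'll measure accurate poses.

```bash
cat > h.py <<'E'
from bench import *
import cv2,numpy as np
from scipy.optimize import minimize
from scipy.spatial.transform import Rotation as Rot
def cap(c):
    d=capture(c); K=d["intrinsics"]; z=d["range_z"]; v,u=np.mgrid[:384,:512]
    P=np.stack([u,v,np.ones_like(u)],-1)*z[...,None]@np.linalg.inv(K).T
    d["W"]=(P-d["t"])@d["R"]; d["W"][z==0]=-9; d["hsv"]=cv2.cvtColor(d["image"],cv2.COLOR_BGR2HSV); return d
def proj(d,X):
    p=(X@d["R"].T+d["t"])@d["intrinsics"].T; return p[...,:2]/p[...,2:]
def onplane(d,uv,h):
    r=np.c_[uv,np.ones(len(uv))]@np.linalg.inv(d["intrinsics"]).T@d["R"]; c=-d["R"].T@d["t"]
    return c+r*((h-c[2])/r[:,2])[:,None]
def near(d,xy,r): return np.hypot(d["W"][...,0]-xy[0],d["W"][...,1]-xy[1])<r
def st2w(S,p):
    p=np.atleast_2d(p); c,s=np.cos(S[2]),np.sin(S[2])
    return np.c_[S[0]+c*p[:,0]-s*p[:,1],S[1]+s*p[:,0]+c*p[:,1],p[:,2]]
def samp(img,uv): return cv2.remap(img,uv[None,:,0].astype(np.float32),uv[None,:,1].astype(np.float32),cv2.INTER_LINEAR)[0]
def rect(m,d,h):
    v,u=np.nonzero(m); W=onplane(d,np.c_[u,v],h)[:,:2]
    (c,s,a)=cv2.minAreaRect((W*1000).astype(np.float32)); 
    return np.mean(W,0).round(4),np.round(c,1),np.round(s,1),round(a,1),len(u)
def warp(d,h,x0,x1,y0,y1,s=3): # image: up = +x, left=+y
    X,Y=np.meshgrid(np.arange(x1,x0,-.001/s),np.arange(y1,y0,-.001/s),indexing="ij")
    uv=proj(d,np.stack([X,Y,0*X+h],-1)).astype(np.float32)
    return cv2.remap(d["image"],uv[...,0],uv[...,1],cv2.INTER_CUBIC)
E
python3 - <<'E'
from h import *
D={c:cap(c) for c in("top","scene")}
ln=lambda a,b,n=60:np.linspace(a,b,n)
z=.052
lip=np.r_[ln([-.079,-.1,z],[-.079,.1,z]),ln([.079,-.1,z],[.079,.1,z]),ln([-.075,-.103,z],[.075,-.103,z])]
inn=np.r_[ln([-.066,-.09,.04],[-.066,.1,.04]),ln([.066,-.09,.04],[.066,.1,.04]),ln([-.06,-.090,.04],[.06,-.090,.04])]
out=np.r_[ln([-.089,-.1,z],[-.089,.1,z]),ln([.089,-.1,z],[.089,.1,z]),ln([-.075,-.113,z],[.075,-.113,z])]
t=np.linspace(0,6.28,40)
rg=lambda r:np.concatenate([np.c_[s*.04+r*np.cos(t),r*np.sin(t),0*t+.04] for s in(-1,1)])
def cost(S,ds):
    tot=0
    for d in ds:
        f=lambda p:samp(d["g"],proj(d,st2w(S,p))).mean()
        tot-=2*f(lip)-f(inn)-f(out)+f(rg(.0225))-.5*f(rg(.016))-.5*f(rg(.030))
        q=lambda p:samp(d["b"],proj(d,st2w(S,p))).mean()
        tot-=.5*(q(ln([-.07,.112,.02],[.07,.112,.02]))-q(ln([-.07,.095,.04],[.07,.095,.04])))
    return tot
for d in D.values():
    d["g"]=cv2.GaussianBlur(cv2.min(cv2.min(d["image"][...,0],d["image"][...,1]),d["image"][...,2]).astype(np.float32),(0,0),.8)
    d["b"]=d["image"][...,0].astype(np.float32)-d["image"][...,2]
for nm,ds in(("top",[D["top"]]),("scene",[D["scene"]]),("both",list(D.values()))):
    best=min((minimize(cost,[.617+a,.125+b,th],args=(ds,),method="Nelder-Mead",options=dict(initial_simplex=np.array([.617+a,.125+b,th])+np.array([[0,0,0],[.01,0,0],[0,.01,0],[0,0,.08]]))) for a in(-.015,0,.015) for b in(-.02,0,.02) for th in(.0,.12,-.12)),key=lambda r:r.fun)
    print(nm,best.x.round(4),round(best.fun,1))
S=best.x
for c,d in D.items():
    W=d["W"];h=d["hsv"]
    org=(h[...,0]<18)&(h[...,1]>200)&(h[...,2]>180)
    print(c,"scraper",rect(org&(W[...,2]>.068)&near(d,(.434,.057),.06),d,.075))
    print(" rackz",np.percentile(W[...,2][near(d,(.42,.25),.09)&(W[...,2]>.025)],[50,95]),rect((W[...,2]>.028)&(W[...,2]<.046)&near(d,(.42,.25),.1)&(h[...,1]>90)&((h[...,0]<20)|(h[...,0]>170)),d,.036))
    for g in((.581,.051),(.625,.06)):
        print(" plug",rect((W[...,2]>.128)&near(d,g,.025),d,.142))
    m=near(d,(.53,.06),.0)
    y=(h[...,0]>15)&(h[...,0]<32)&(h[...,1]>110)&(h[...,2]>100)&near(d,S[:2],.13)&(W[...,2]<.07)&(W[...,2]>.03)
    n,l,st,ce=cv2.connectedComponentsWithStats(y.astype(np.uint8),connectivity=8)
    for i in range(1,n):
        if st[i,4]>3:
            w=onplane(d,ce[i:i+1],.048)[0]; c_,s_=np.cos(S[2]),np.sin(S[2]); e=w[:2]-S[:2]
            print(" chip",w.round(3),"st",(c_*e[0]+s_*e[1]).round(3),(-s_*e[0]+c_*e[1]).round(3),st[i,4])
d=D["top"]; im=warp(d,.04,.38,.76,-.02,.36,1.5)
pts=[([-.04,0,.04]),([.04,0,.04]),[-.075,-.099,.04],[.075,-.099,.04],[.075,.103,.04],[-.075,.103,.04]]
for p in st2w(S,np.array(pts)):
    cv2.circle(im,(int((.36-p[1])*1500),int((.76-p[0])*1500)),3,(0,0,255),-1)
cv2.imwrite("pics/w1.png",im)
E
```

```text
top [0.6258 0.1136 0.1762] -225.5
scene [0.6237 0.1168 0.171 ] -182.5
both [0.625  0.1152 0.1729] -388.7
top scraper (array([0.4334, 0.0586]), array([433.8,  59.4]), array([56. , 17.8]), 72.6, 82)
 rackz [0.0350955  0.04027947] (array([0.4216, 0.2476]), array([421.7, 247.3]), array([154.4,  56.4]), 6.5, 364)
 plug (array([0.5841, 0.0515]), array([583.6,  51.3]), array([27.6, 27.3]), 1.5, 64)
 plug (array([0.6309, 0.0626]), array([631.6,  62.9]), array([27.8, 27.4]), 1.5, 62)
 chip [0.621 0.127 0.048] st -0.002 0.013 12
 chip [0.604 0.177 0.048] st -0.01 0.064 6
 chip [0.567 0.122 0.048] st -0.056 0.017 9
scene scraper (array([0.4294, 0.0643]), array([429.4,  64. ]), array([57.5, 20.7]), 72.2, 100)
 rackz [0.03544563 0.03828874] (array([0.4142, 0.2514]), array([416.9, 251. ]), array([161.5,  58. ]), 6.0, 655)
 plug (array([0.5764, 0.0571]), array([576.5,  55.6]), array([27.1, 43.9]), 59.3, 76)
 plug (array([0.6226, 0.0672]), array([622.1,  67.5]), array([28. , 45.6]), 60.7, 78)
 chip [0.665 0.187 0.048] st 0.052 0.064 18
 chip [0.617 0.13  0.048] st -0.005 0.016 22
 chip [0.609 0.179 0.048] st -0.005 0.066 24
 chip [0.568 0.123 0.048] st -0.055 0.018 23
```

View pics/w1.png

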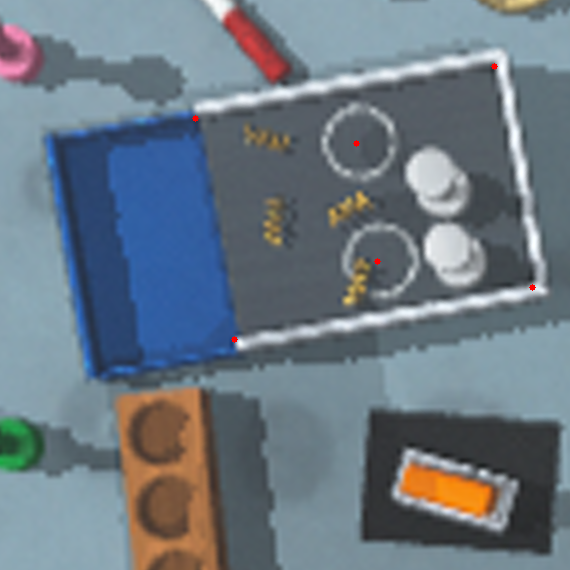

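The rectified view confirms the station fit: the dots lie on the plate corners and within about 2 mm of the ring centres, (359,141) and (380,260). The 154 x 56 mm rack rectangle and the plug heads also match their stated sizes. Now I'll move the first gauge.

```bash
cat >> h.py <<'E'
S=np.array([.625,.1150,.1735]); RK=np.array([.4213,.2480,np.radians(6.5)])
def q(phi):
    y=np.array([np.cos(phi),np.sin(phi),0]); z=np.array([0,0,-1.]); return Rot.from_matrix(np.c_[np.cross(y,z),y,z]).as_quat()
def best(p,phi): # choose half turn keeping wrist nearest mid
    o=[]
    for k in(0,1):
        j=inverse_kinematics(p,q(phi+k*np.pi))
        if j is not None: o.append((abs(j[5]),q(phi+k*np.pi)))
    return min(o,key=lambda a:a[0])[1]
def hole(x): return st2w(RK,[x,0,0])[0]
def insert(xy,ztcp,o,rate=.08):
    """lower into hole with contact; search round if it lands high"""
    for k,(a,b) in enumerate([(0,0)]+[(.003*np.cos(t),.003*np.sin(t)) for t in np.arange(0,6.2,np.pi/3)]):
        servo_line([xy[0]+a,xy[1]+b,ztcp+.035],o,rate=.15)
        hit=servo_line([xy[0]+a,xy[1]+b,ztcp],o,rate=.05,contact_N=8)
        z=current_position()[2]; print("insert",k,hit,np.round(z-ztcp,4))
        if z-ztcp<.006: return True
    return False
E
cat > plug.py <<'E'
from h import *
import sys
px,py,hx=map(float,sys.argv[1:])
if current_position()[1]<-.3: servo_line([.159,-.578,.34],rate=.3)
phi=np.radians(104); o=best([px,py,.25],phi)
move_ptp([px,py,.25],o); move_gripper(.056)
print("hit",servo_line([px,py,.116],o,rate=.12,contact_N=10))
move_gripper(.0); print("gap",current_finger_gap(),current_grip_force())
servo_line([px,py,.236],o,rate=.15); print("gap",current_finger_gap())
h=hole(hx); o=best([h[0],h[1],.236],RK[2]+np.pi/2)
move_ptp([h[0],h[1],.2],o) if False else servo_line([h[0],h[1],.236],o,rate=.25)
ok=insert(h,.083,o); print(ok,current_position(),current_force())
if ok:
    move_gripper(.056); servo_line([h[0],h[1],.23],o,rate=.2)
print(current_clock())
E
python3 plug.py .5837 .0522 .05
```

```text
hit False
gap 0.029535858689041333 30.00026911497116
gap 0.029217770412975047
insert 0 True 0.0274
insert 1 True 0.0268
insert 2 False 0.0
True [0.47253857 0.25623579 0.08300519] [-0.53985253 -0.36361574 -3.18592375]
15.5083
```

```bash
sed -i 's/RK=np.array(\[.4213,.2480/RK=np.array([.4228,.2506/' h.py; python3 plug.py .6302 .0632 0
python3 - <<'E'
from h import *
print(current_position())
d=cap("top"); cv2.imwrite("pics/t2.png",warp(d,.04,.36,.74,-.04,.36,1.5))
W=d["W"];h=d["hsv"]
print("scraper",rect((h[...,0]<18)&(h[...,1]>200)&(h[...,2]>180)&(W[...,2]>.068)&near(d,(.434,.057),.08),d,.075))
m=(h[...,2]<60)&near(d,(.44,.055),.085)&(abs(W[...,2]-.003)<.008); print("mat",rect(cv2.morphologyEx(m.astype(np.uint8),cv2.MORPH_OPEN,np.ones((3,3))),d,.003))
E
```

```text
hit False
gap 0.029565421447551015 30.00041037797928
gap 0.02938280264647886
insert 0 True 0.0275
insert 1 True 0.0275
insert 2 True 0.0256
insert 3 False 0.0
True [0.4214451  0.25327025 0.08303615] [ 0.25755948 -0.16533566 -2.43136734]
28.95
[0.42205795 0.25029449 0.22910095]
scraper (array([0.4336, 0.0589]), array([433.8,  59.4]), array([56. , 17.8]), 72.6, 82)
mat (array([0.4355, 0.0534]), array([437.8,  57.1]), array([125.6,  81.9]), 85.7, 355)
```

View pics/t2.png

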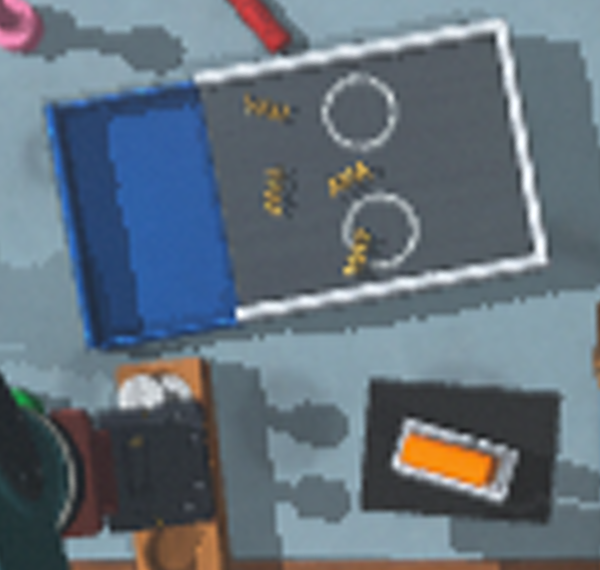

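Both gauges are in the rack and the plate shows exactly four chips, at (267,107), (275,190), (350,178) and (357,252). The scraper hasn't moved, sitting at (450,460). The insertions suggest the camera is biased by a few mm in y. I'll calibrate that using the gripped scraper.

```bash
cat > cal.py <<'E'
from h import *
def orange(tag):
    p=np.array(current_position())
    for c in("top","scene"):
        d=cap(c);h=d["hsv"];W=d["W"]; zt=p[2]-.037+.075
        m=(h[...,0]<18)&(h[...,1]>200)&(h[...,2]>150)&(np.hypot(W[...,0]-p[0],W[...,1]-p[1])<.06)&(W[...,2]>zt-.07)
        if m.sum(): print(tag,c,"tcp",p.round(4),*[np.round(a,4) for a in rect(m,d,zt)])
E
python3 - <<'E'
from h import *; from cal import orange
phi=np.radians(-17.4); x,y=.4335,.0615
servo_line([*current_position()[:2],.24],rate=.2)
o=best([x,y,.2],phi); move_ptp([x,y,.2],o); move_gripper(.055)
print(servo_line([x,y,.040],o,rate=.1,contact_N=8),current_position())
move_gripper(0); print(current_finger_gap(),current_grip_force())
servo_line([x,y,.16],o,rate=.15); print(current_finger_gap())
# over plate closed end, push side towards +y
s=st2w(S,[-.031,-.075,0])[0]; o=best([s[0],s[1],.16],S[2]+np.pi/2)
move_ptp([s[0],s[1],.16],o)
print(current_position(),current_joint_pos(),current_clock())
d=cap("scene"); cv2.imwrite("pics/s3.png",cv2.resize(d["image"][130:330,80:330],None,fx=3,fy=3))
d=cap("top"); cv2.imwrite("pics/t3.png",cv2.resize(d["image"][110:250,120:260],None,fx=4,fy=4))
orange("a")
E
```

```text
False [0.43393064 0.06149798 0.04040625]
0.02164345370571032 30.000129640102386
0.022140104178744457
[0.60601447 0.03590863 0.15884235] [-5.45859097e-02  4.31802932e-01  1.56492037e+00  5.34019316e-05
  1.14775772e+00  1.34116107e+00] 35.1833
a scene tcp [0.606  0.036  0.1595] [0.559  0.0523] [567.3  57. ] [42.5 95.2] 62.7 147
```

View pics/s3.png

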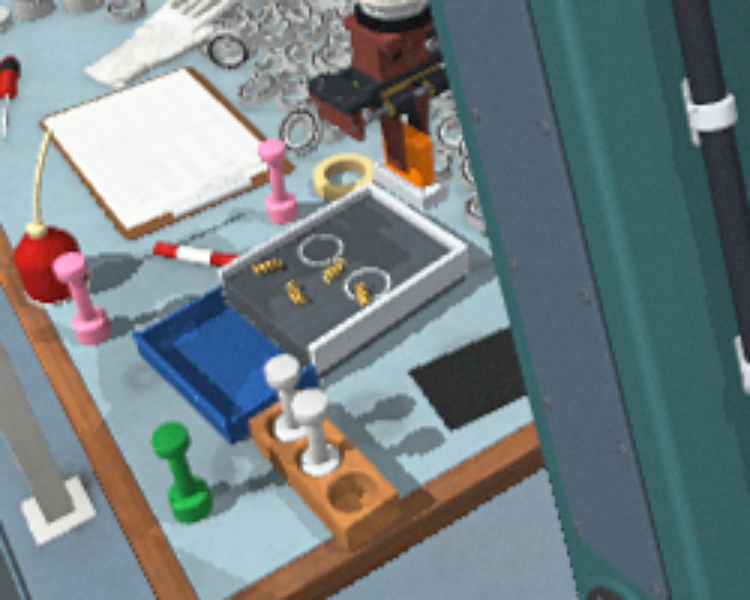

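The scraper is held upright over the plate's closed end. Both gauges stand in the rack at (282,370) and (312,405), and there are still four chips, with none hidden. Next I'll locate the station exactly by touching the lips with the scraper foot.

Run:
```python
from h import *
o=current_orientation(); c,s=np.cos(S[2]),np.sin(S[2])
def go(x,y,z,**k): return servo_line(st2w(S,[x,y,z])[0],o,**k)
def loc():
    e=np.array(current_position())-[*S[:2],0]; return np.round([c*e[0]+s*e[1],-s*e[0]+c*e[1],e[2]],4)
go(-.02,-.068,.12,rate=.1)
print("down",go(-.02,-.068,.0765,rate=.06,contact_N=6),loc())   # underside touches at .077
z=current_position()[2]+.002; go(-.02,-.068,z,rate=.05)
print("y",go(-.02,-.100,z,rate=.03,contact_N=4),loc()); go(-.02,-.068,z,rate=.05)
print("x-",go(-.055,-.068,z,rate=.03,contact_N=4),loc()); go(0,-.068,z,rate=.1)
print("x+",go(.055,-.068,z,rate=.03,contact_N=4),loc()); go(.02,-.068,z,rate=.05)
print(current_clock(),current_finger_gap(),current_force())
```

```text
down True [-0.0211 -0.0678  0.0767]
y True [-0.0207 -0.0803  0.0781]
x- True [-0.0353 -0.0681  0.0786]
x+ True [ 0.0342 -0.0678  0.0777]
40.5833 0.022036067363100438 [ 0.02487087  0.29356212 -2.90288108]
```

```bash
sed -i 's/^S=.*;/S=np.array([.6245,.1157,.1735]);/' h.py
cat > wipe.py <<'E'
from h import *
import sys
o=q(S[2]+np.pi/2) if abs(np.dot(q(S[2]+np.pi/2),current_orientation()))>.7 else q(S[2]-np.pi/2)
def go(x,y,z,**k): return servo_line(st2w(S,[x,y,z])[0],o,**k)
for x in map(float,sys.argv[1:]):
    go(x,-.076,.105,rate=.2); go(x,-.076,.0777,rate=.08)
    go(x,.101,.0777,rate=.09); print(x,current_force().round(1) if hasattr(current_force(),'round') else current_force(),current_finger_gap())
    go(x,.095,.105,rate=.1)
go(-.03,-.06,.16,rate=.25)
d=cap("scene"); cv2.imwrite(f"pics/w{int(current_clock())}.png",cv2.resize(d["image"][130:330,80:330],None,fx=3,fy=3)); print(current_clock())
E
python3 wipe.py 0 .032 -.032; ls pics
```

```text
0.0 [ 0.1 -3.4  9.8] 0.021200337413560717
0.032 [-0.1 -3.3  9.5] 0.0219158646824069
-0.032 [-0.6 -3.1  7.9] 0.02151112728353343
52.9667
s3.png
scene0.png
scenec.png
t2.png
t3.png
top0.png
topc.png
w1.png
w52.png
```

View pics/w52.png

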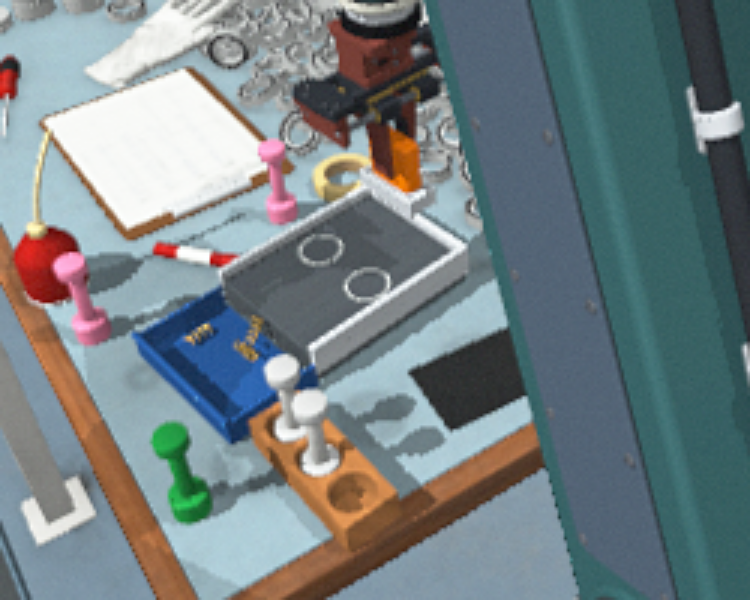

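The plate is clean with both rings clear at (320,249) and (367,285), and the chips lie in the blue tray around (200,333) to (265,330). I'll move aside to count the chips and measure the bare mat.

```bash
cat > mat.py <<'E'
from h import *
def fit(ds):
    g=np.linspace(-1,1,41); 
    def ring(k): # rectangle perimeter offset by k
        a,b=.045+k,.065+k; r=np.r_[np.c_[g*a,0*g+b],np.c_[g*a,0*g-b],np.c_[0*g+a,g*b],np.c_[0*g-a,g*b]]; return np.c_[r,0*r[:,0]+.003]
    def cost(M):
        t=0
        for d in ds:
            b=d["hsv"][...,2].astype(np.float32); e=np.clip(samp(b,proj(d,st2w(M,ring(.004)))),0,150)-samp(b,proj(d,st2w(M,ring(-.004)))); t-=np.median(e)*.0+e.mean()
        return t
    x0=np.array([.437,.059,np.radians(-4.3)])
    return min((minimize(cost,x0+[a,b,0],method="Nelder-Mead",options=dict(initial_simplex=x0+[a,b,0]+np.array([[0,0,0],[.006,0,0],[0,.006,0],[0,0,.06]]))) for a in(-.004,.004) for b in(-.004,.004)),key=lambda r:r.fun)
E
python3 - <<'E'
from h import *; from mat import fit
o=current_orientation(); p=current_position()
servo_line([p[0],p[1],.26],o,rate=.2); servo_line([.5,-.25,.27],o,rate=.3)
D={c:cap(c) for c in("top","scene")}
for k in D: r=fit([D[k]]); print(k,r.x.round(4),round(r.fun))
r=fit(list(D.values())); print("both",r.x.round(4),r.fun)
ims=[cv2.resize(D["top"]["image"][120:250,120:260],None,fx=3,fy=4),cv2.resize(D["scene"]["image"][190:320,110:240],None,fx=3,fy=4)]
cv2.imwrite("pics/m.png",cv2.hconcat(ims))
E
```

```text
top [ 0.4392  0.0571 -0.0789] -88
scene [ 0.4359  0.0612 -0.0788] -102
both [ 0.438   0.0587 -0.0755] -172.80699157714844
```

View pics/m.png

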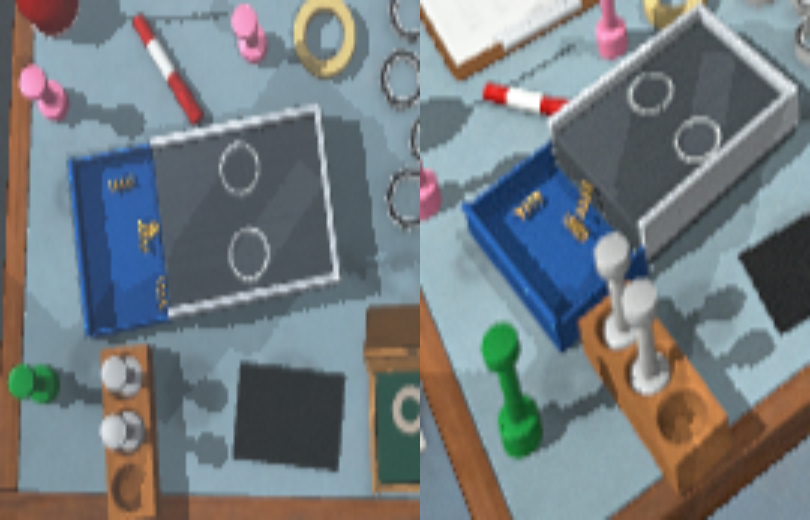

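The plate is empty. In the top half, chips show in the tray at (121,183), (147,235) and (161,292). I'll check all four in 3D while setting the scraper down.

Run:
```python
from h import *
c_,s_=np.cos(S[2]),np.sin(S[2])
for c in("top","scene"):
    d=cap(c);h=d["hsv"];W=d["W"]
    y=(h[...,0]>12)&(h[...,0]<34)&(h[...,1]>90)&(h[...,2]>70)&near(d,st2w(S,[0,.07,0])[0],.2)
    n,l,st,ce=cv2.connectedComponentsWithStats(y.astype(np.uint8),connectivity=8)
    for i in range(1,n):
        w=W[l==i]; e=np.median(w,0)-[*S[:2],0]; 
        if st[i,4]>3: print(c,ce[i].round(),"st",np.round([c_*e[0]+s_*e[1],-s_*e[0]+c_*e[1],e[2]],3),st[i])
    if c=="top": cv2.imwrite("pics/tc.png",cv2.resize(d["image"][150:240,135:185],None,fx=6,fy=6,interpolation=cv2.INTER_CUBIC))
# place scraper
M=np.array([.4377,.0595,-.077]); best_o=best([M[0],M[1],.2],M[2]); o=best_o
servo_line([M[0],M[1],.2],o,rate=.25); servo_line([M[0],M[1],.06],o,rate=.15)
print(servo_line([M[0],M[1],.037],o,rate=.03,contact_N=4),current_position())
move_gripper(.05); p=current_position(); servo_line([p[0],p[1],.2],o,rate=.15)
servo_line([.5,-.25,.27],o,rate=.35)
from mat import fit
for c in("top","scene"):
    d=cap(c);h=d["hsv"];W=d["W"]
    print(c,rect((h[...,0]<18)&(h[...,1]>200)&(h[...,2]>180)&(W[...,2]>.068)&near(d,M[:2],.08),d,.075))
    if c=="top": cv2.imwrite("pics/mc.png",warp(d,.003,.36,.52,-.02,.14,3))
print(current_clock())
```

```text
top [169. 177.] st [0.003 0.117 0.031] [166 175   7   4  14]
top [156. 208.] st [-0.102  0.18   0.034] [154 207   6   4  10]
top [166. 208.] st [-0.109  0.141  0.035] [161 207   8   6  22]
top [156. 220.] st [-0.146  0.183  0.037] [154 216   7   8  26]
top [167. 221.] st [-0.156  0.145  0.036] [162 217   8   9  34]
scene [165. 238.] st [-0.     0.113  0.03 ] [163 235   5   9  21]
scene [146. 240.] st [0.054 0.151 0.013] [145 239   2   4   4]
scene [148. 238.] st [0.059 0.139 0.009] [148 238   2   2   4]
scene [143. 242.] st [0.054 0.161 0.011] [142 242   3   2   4]
scene [162. 247.] st [-0.004  0.13   0.01 ] [160 244   6   6  18]
scene [171. 277.] st [-0.128  0.189  0.034] [163 265  20  26 169]
scene [191. 275.] st [-0.17   0.145  0.035] [188 270   8  13  52]
True [0.43738667 0.05968103 0.03802876]
top (array([0.4382, 0.0569]), array([438.1,  57. ]), array([56.4, 16.7]), 86.2, 73)
scene (array([0.4318, 0.0617]), array([434.6,  61.9]), array([57.9, 21.6]), 86.7, 59)
61.3167
```

View pics/tc.png

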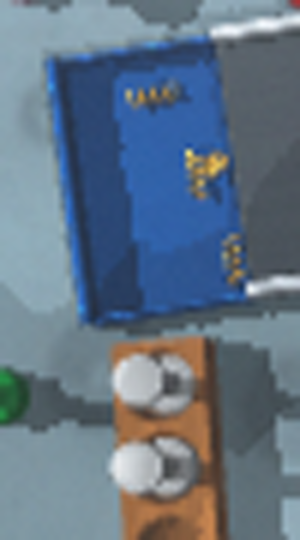

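View pics/mc.png

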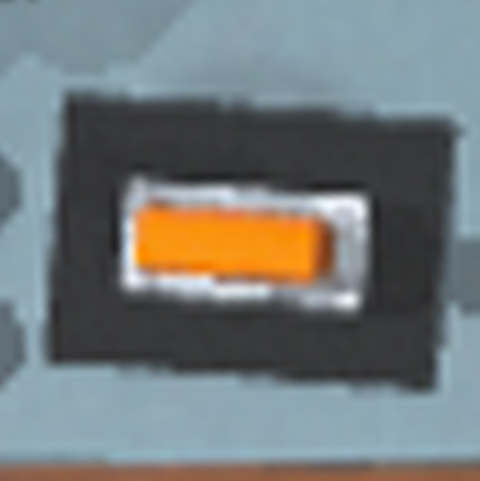

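The scraper stands within about 2 mm of the mat centre: orange handle at (230,243), black mat spanning 55–455 px. All four chips are in the tray, with two overlapping near (207,172). Next I'll put the gauges on the marks.

```bash
cat > place.py <<'E'
from h import *
import sys
gx,gy,mx=map(float,sys.argv[1:])
o=best([gx,gy,.23],RK[2]+np.pi/2); p=current_position(); 
move_ptp([gx,gy,.24],o); move_gripper(.056)
print("hit",servo_line([gx,gy,.082],o,rate=.12,contact_N=8)); move_gripper(0); print("gap",current_finger_gap())
servo_line([gx,gy,.236],o,rate=.12); print("gap",current_finger_gap())
m=st2w(S,[mx,0,0])[0]
def at(z,o,**k): return servo_line([m[0],m[1],z],o,**k)
o=best([m[0],m[1],.236],S[2]); at(.236,o,rate=.2); at(.130,o,rate=.15)
print("set",at(.114,o,rate=.03,contact_N=3),current_position()[2]); move_gripper(.056); at(.175,o,rate=.15)
o=best([m[0],m[1],.175],S[2]+np.pi/2); at(.176,o,rate=.1); at(.116,o,rate=.1,contact_N=8); move_gripper(0); print("gap",current_finger_gap())
at(.122,o,rate=.03); print("set",at(.112,o,rate=.02,contact_N=3),current_position()[2]); 
move_gripper(.056); at(.24,o,rate=.15); print(current_clock())
E
python3 place.py .4725 .2562 .04 && python3 place.py .4214 .2533 -.04
python3 - <<'E'
from h import *
servo_line([.5,-.2,.27],rate=.3)
d=cap("top"); a=warp(d,.04,.38,.73,-.01,.34,1.1)
b=cv2.resize(cap("scene")["image"][170:310,100:240],(385,385),interpolation=cv2.INTER_CUBIC); cv2.imwrite("pics/f.png",cv2.hconcat([a,b]))
for g in(-.04,.04):
    m=st2w(S,[g,0,0])[0]; print(m.round(4),rect((d["W"][...,2]>.128)&near(d,m[:2],.03),d,.142))
print(current_clock())
E
```

```text
hit False
gap 0.029588090538784195
gap 0.02914474309005579
set True 0.1158925907700271
gap 0.02986983769919755
set True 0.11617913687920974
76.4333
hit False
gap 0.028977452871194312
gap 0.029071286844058717
set True 0.11579317825509139
gap 0.029375596270822726
set True 0.11590160755726447
91.925
[0.5851 0.1088 0.    ] (array([0.5846, 0.1057]), array([586. , 105.9]), array([27.5, 27.4]), 1.0, 63)
[0.6639 0.1226 0.    ] (array([0.6616, 0.1198]), array([661. , 119.4]), array([29.5, 26.7]), 46.1, 64)
93.25
```

View pics/f.png

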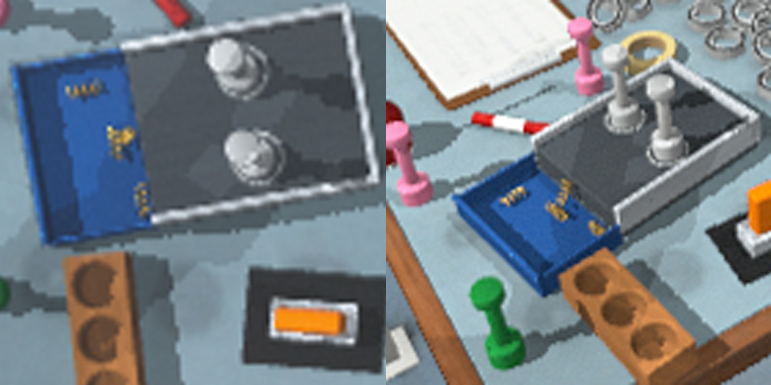

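Both gauges stand on the rings, at (232,60) and (247,155) in the left half, and the chips are in the tray. One close look at centring.

Run:
```python
from h import *
d=cap("top"); m=proj(d,st2w(S,[0,0,.04]))[0].astype(int)
a=cv2.resize(d["image"][m[1]-20:m[1]+20,m[0]-20:m[0]+20],(400,400),interpolation=cv2.INTER_CUBIC)
d=cap("scene"); m=proj(d,st2w(S,[0,0,.05]))[0].astype(int)
b=cv2.resize(d["image"][m[1]-25:m[1]+25,m[0]-25:m[0]+25],(400,400),interpolation=cv2.INTER_CUBIC)
cv2.imwrite("pics/f2.png",cv2.hconcat([a,b]))
```

```text
(no output)
```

View pics/f2.png

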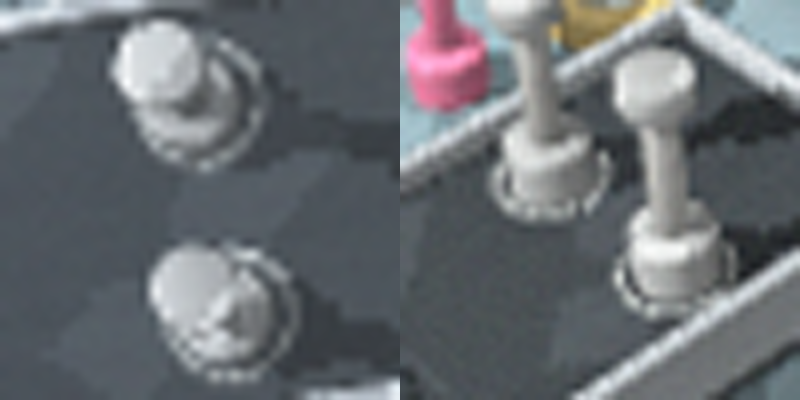

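Each foot sits evenly inside its ring, at (190,110) and (225,305) on the left, and the scene view agrees. Handing in.

```bash
python3 -c "
from bench import *
print(current_force()); print(close_job())"
```

```text
[ 0.31630025 -1.1305688   0.69325323]
the job is handed in; nothing more can be done
None
```

The job is handed in, at about 93 s of the 192 s: all four chips are in the tray (one leaning on another), the scraper is upright in the middle of its mat, and the two gauges (no third was present) stand on the ring marks, each centred to about 2 mm.

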